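Let the tilted service tray down past its ratchet

TASK

The small amplifier on the bench's tilting service tray is finished with and has to lie flat again. With the fingertips press the paddle at the tray's raised front corner until the pawl comes free of the ratchet teeth, and keep it pressed while you gently push the tray's arm all the way down onto its stops; then let the paddle go, so that the pawl springs back. Nothing is picked up or raised, and the tools and parts lying around stay where they are.

Things in the scene. Friction and masses are not known exactly. Their poses are not given: they have to be found in the camera images.
- tilt_stand: Grey steel tilting stand, screwed to the bench. Base frame 290 mm (x) by 265 mm (y), 12 mm high. Origin: centre of its underside, on the bench, z up. The tray hinges along the stand's y at its +x end; its front, raised, end points to -x. On the -y side stands the ratchet quadrant, a toothed upright plate up to 155 mm high (foot to y = -165 mm), 105 mm or more behind the paddle's centre.
- tray_hinge (a point): Point on the tray's hinge line midway between its two side arms, at x = +110 mm, y = 0, z = 55 mm in the stand's frame; axes as the stand's. The hinge line runs along y.
- tray_arm (a joint): Tilt of tray and side arms, rad: 0 = flat on its stops, grows with the front raised, limit 0.56, starts 0.27 to 0.50. Spring-balanced stiff hinge: stays where left; with the pawl held free it takes 6 to 10 N down at the paddle to move. With the pawl in, teeth 0.1 rad apart block the way down (it may settle onto the next tooth, under 0.1 rad lower, no further). Upwards it clicks past.
- release_pawl (a joint): Turn of the pawl on the tray's arm, rad: 0 = fully in the teeth, clear of them above 0.15, 0.20 = paddle at its stop. It may start part-way, up to 0.13, resting on a tooth's flank. Spring return: 2 N at the paddle starts it, 4 to 5 N holds it at its stop, less than moves the tray. Dark steel bell crank pivoted on the -y side arm 118 mm from the hinge.
- paddle_top (a point): Centre of the paddle's upper face: flat bare-metal tread plate with dark ribs, 42 mm along the arm, 46 mm across, 8 mm thick, at the tray's front -y corner. 228 mm from the hinge along the arm, 105 mm to -y, 12 mm above the hinge line (tray flat, pawl in). Tilts with tray and pawl: its x points to the hinge, z out of the face. Pressing it lowers it 22 mm. Nothing above or under it.
- grip_bar (a point): Top of the middle of the 12 mm round steel grip bar across the tray's front, 193 mm from the hinge along the arm, 35 mm behind the paddle's centre. Between it and the hinge a blue-grey amplifier, 200 x 135 x 45 mm, is bolted into the tray: top 46 mm above the hinge line when flat, front knobs to 178 mm from the hinge.
- multimeter: Black hand-held multimeter lying on its back, 150 x 74 x 35 mm, loose, in front of the stand. Origin: centre of its underside, x along its length.
- screwdriver: Screwdriver with a black handle, 190 mm long, lying loose beside the quadrant; origin about the middle of its underside, x along its length.
- spool: Solder spool standing on end, 54 mm diameter, 48 mm high, loose, behind the stand; origin at the centre of its underside.
- pedal: Bare aluminium effects-pedal case, 112 x 60 x 44 mm over its knobs, loose, behind the stand beside the spool; origin at the centre of its underside.

How it is judged:
By the outcome, as a careful person would: the job done as asked, in the order asked, and still so for the second after the job is handed in, with the robot touching nothing.
It also fails if it takes over 38 s, if anything falls off the work surface, if the arm or the gripper's body presses on something with over 40 N, if the wrist force passes 120 N, or if a joint passes its speed limit or range.

ROBOT

A 6-joint arm with a two-finger parallel gripper is mounted at the origin on the work surface. World frame = base frame: x ahead of the robot, y to its left, z up, the work surface at z = 0. Lengths are in mm, angles in rad, forces in N, time in s.
With the tool pointing down it reaches from about 325 to 925 mm from the base axis. Payload 3.1 kg.
Tool frame: the origin (TCP) lies midway between the tips of the shut fingers; the grasp point (between the pads) lies 19 mm behind it (hold_point_z is the z of the grasp point in the tool frame, in mm); z points along the fingers, y is the line along which they close (so a half turn about z gives the same grasp; the last joint's range is limited). The gripper opens to 85 mm and grips with 20 to 120 N. Pads are 22 mm wide; open, the fingers measure 114 mm over their backs; the gripper's body (76 mm by 85 mm) begins 54 mm behind the grasp point. The pads swing forward as they close: fully open they stand 13 mm farther back than shut.
Start: joints at [1.175, 0.217, 1.613, -0, 1.311, -0.112], TCP at [174.984, 600.016, 231.3] pointing down, gripper open.
Joint ranges: [-2.75, 2.75], [-0.78, 2.1], [0.31, 2.55], [-1.13, 4.27], [0.13, 2.63], [-2.58, 2.58]. Speed limits (rad/s): [2.79, 2.79, 3.14, 3.14, 3.14, 3.14].

INTERFACE

Orientations are given as a rotation vector (axis times angle).
In Python, from workcell import state, get_image, close_job, hold_point_z gives the robot as it stands. The module is installed in compiled form; this text tells all that it offers.
- The arm moves only by the tool apply_moves, never from a script. Its argument "increments" is a list of rows, each a list of 3 entries, a list of its own where there are three numbers: the opening, from -1 (shut) to 1 (fully open), then the shift along the world's x, y, z in mm, then the turn about the world's z in degrees. A call has 1 to 5 rows; each row is the pose to reach, as a shift and turn from the pose commanded when the call began; what a row does not reach only later rows make up. A row lasts 1/10 s, in which the tool goes at most 50 mm and 8.59 degrees, less where a joint would pass 70% of its speed; a pose out of reach is approached as far as the arm can. A call with a gripper value outside its range is refused whole. The fingers move at their own pace and stop on an object; "force" is the grip in N (left out, the last holds). Time passes only in rows, so rows that repeat a pose let the fingers close. It gives the time, the measured TCP pose, the force, the opening and the grip force at its end, in the units of the state.
- state(): the state, without advancing time (a new reading comes with each control period).
- get_image(name): name is "side" or "top" or "wrist"; returns a dict with "color" (420x560x3 uint8, blue, green, red), "fx", "fy", "cx", "cy" (pixels), "k1" (the pictures are not rectified: a ray, as slopes to the right and down, at radius r is drawn at 1 + k1 r^2 times it, then the intrinsics apply), "camera_from_world" (4x4, takes a point from world to camera coordinates). Camera axes: x right, y down, z forward; pixel columns grow to the right and rows downward; lengths in mm; the calibration is good to about 2 mm. A picture is of the moment at which its call begins. There is no depth.
- close_job(): hands the job in; it is judged then, once.
The state is a dict: "time": time; "joints": joint angles; "dq": joint speeds; "joint_torque": joint torques, N m; "ee_pos": TCP position; "eef_rot": TCP orientation; "wrist_force": force on the tool from outside, world axes, zero at the start; "ft_torque": the same for the moment, N m; "width": finger opening in mm; "grip_force": force on a finger pad.
Only numpy, scipy, OpenCV 4.12 (cv2) and the standard library are available. Lean on these libraries where they do the work, as an engineer would, in place of code of your own. Each camera call takes 0.05 s, during which the arm holds its last target. There are 200 camera calls.

## Working session

There is one attempt and no reset: what is moved stays moved. The work goes in short steps, Python scripts to look and compute and a tool call to move; the robot and the scene stay as the last step left them, time stands still between calls to the robot, and variables do not carry over. Pictures are saved under pics/ and viewed, at most 10 in all, crops included, and the job is handed in when it is done.

Besides the shell and the picture viewer there is one more tool, called after "Call:" as name(argument=value, ...), one argument or row to a line, values as JSON. apply_moves: Moves the arm, as the interface text tells. Its arguments: {"type":"object","properties":{"increments":{"type":"array","items":{"type":"array"}},"force":{"type":"number"}},"required":["increments"]}

```bash
mkdir -p pics
python3 - <<'E'
from workcell import *
import cv2,json,numpy as np
print(state(), hold_point_z if not callable(hold_point_z) else hold_point_z())
for n in ["side","top"]:
    d=get_image(n); cv2.imwrite(f"pics/{n}0.png",d["color"])
    m={k:np.array(v).tolist() for k,v in d.items() if k!="color"}; json.dump(m,open(f"{n}.json","w")); print(n,m)
E
```

```text
{'time': 0.0, 'joints': array([ 1.17479057e+00,  2.17744393e-01,  1.61495280e+00, -1.96683854e-05,
        1.31130400e+00, -1.12200842e-01]), 'dq': array([-0.00037538,  0.00116589,  0.00131281,  0.00125312,  0.00097043,
       -0.00204618]), 'joint_torque': array([-6.05838723e-04, -3.96851027e+01, -3.03849864e+01, -2.02061492e-04,
        9.77209071e-03, -3.70662860e-06]), 'ee_pos': array([174.67021424, 599.23459766, 229.96458657]), 'eef_rot': array([-0.44421388, -3.1094335 ,  0.00366867]), 'wrist_force': array([-0.59857777, -0.15591658,  0.37958493]), 'ft_torque': array([0.02202592, 0.00167827, 0.03892647]), 'grip_force': 0.0, 'width': 85.4025835611968} -18.700000000000003
side {'fx': 422.0272233608994, 'fy': 422.0272233608994, 'cx': 273.7177635669675, 'cy': 204.87720547034755, 'k1': -0.01413775400354327, 'camera_from_world': [[-0.992465958601681, -0.12164881066514943, -0.014590677866400496, 624.6104755602086], [-0.08357368348080874, 0.7592439122102008, -0.6454177881041075, 55.8800401012547], [0.08959218965008087, -0.6393357870755428, -0.7636903763425336, 1062.748599138748], [0.0, 0.0, 0.0, 1.0]]}
top {'fx': 458.5993104021541, 'fy': 458.5993104021541, 'cx': 285.5614762610989, 'cy': 208.77299370785525, 'k1': -0.04765570746165649, 'camera_from_world': [[-0.09809024577242512, -0.9951757779559484, -0.0018640424024830764, 80.71473336213805], [-0.9639977287348918, 0.09548201204177642, -0.24817647827790607, 614.7647262802619], [0.24715720235970284, -0.022546759106955493, -0.9687130436695368, 936.4816838003718], [0.0, 0.0, 0.0, 1.0]]}
```

View pics/side0.png

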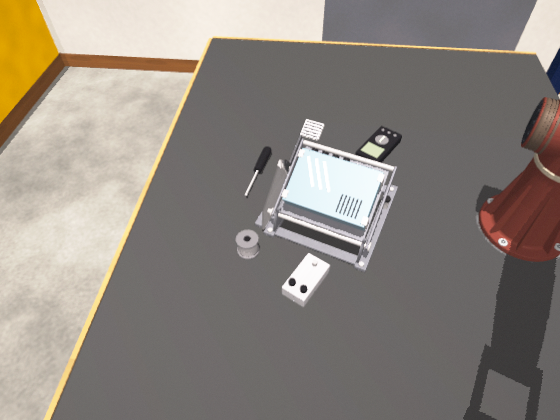

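View pics/top0.png

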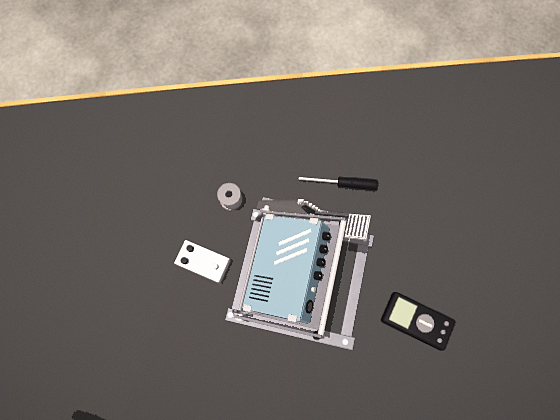

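Side picture: stand at about (330,205), paddle at (312,129). Top picture: paddle at (357,227) with the hinge on the left at (240,265), so the stand's +x points roughly to world +y. I'll enlarge both for accurate points.

Run:
```python
import cv2
a=cv2.imread("pics/side0.png")[110:275,235:415]; cv2.imwrite("pics/sc.png",cv2.resize(a,None,fx=3.6,fy=3.6,interpolation=cv2.INTER_CUBIC)); 
a=cv2.imread("pics/top0.png")[190:355,215:395]; cv2.imwrite("pics/tc.png",cv2.resize(a,None,fx=3.6,fy=3.6,interpolation=cv2.INTER_CUBIC))
```

```text
(no output)
```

View pics/sc.png

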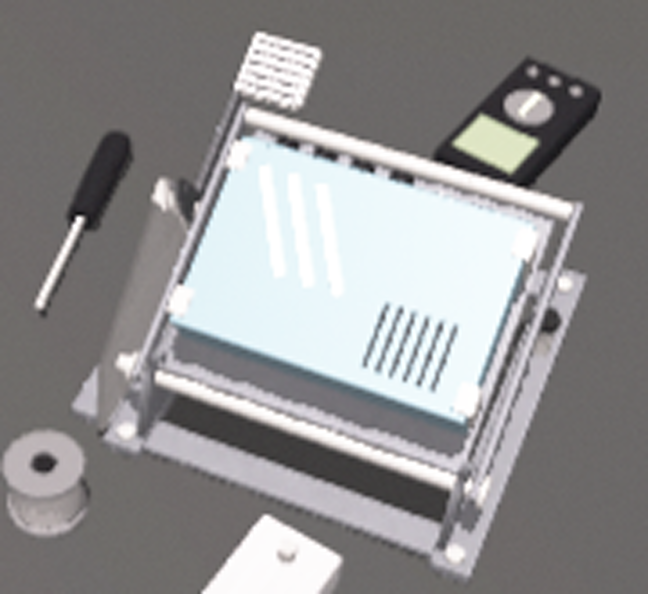

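View pics/tc.png

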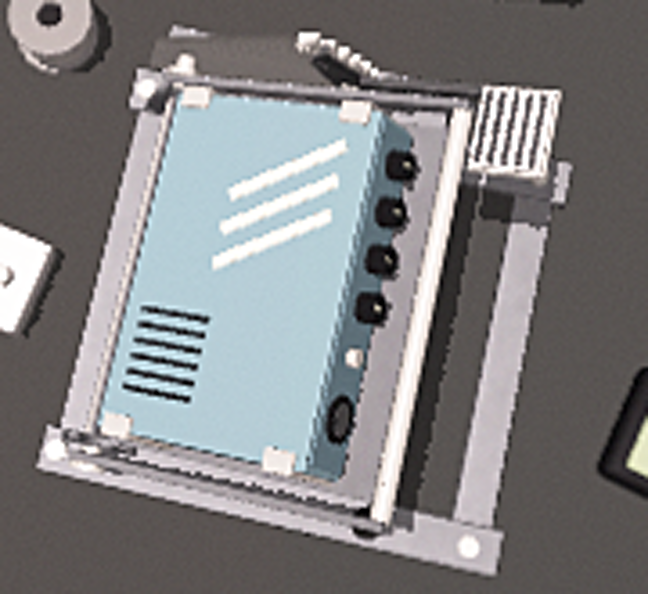

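The crops show the paddle, amplifier top and base corners clearly (top: paddle crop corners (482,86)-(550,178); side: (258,32)-(300,108)). Next is fitting stand pose, tilt and pawl to both views.

```bash
cat > fit.py <<'E'
import json,numpy as np
from scipy.optimize import least_squares
C={n:json.load(open(n+".json")) for n in("side","top")}
off={"side":(235,110),"top":(215,190)}
def proj(n,P):
    c=C[n];T=np.array(c["camera_from_world"]);q=T[:3,:3]@P+T[:3,3];s=q[:2]/q[2]
    s=s*(1+c["k1"]*(s@s));return s*c["fx"]+[c["cx"],c["cy"]]
pad=[(21,-23),(-21,-23),(-21,23),(21,23)]
A=dict(fm=(1,-100),fp=(1,100),bp=(0,100),bm=(0,-100))
O={"top":dict(b0=(498,571),b1=(38,465),p0=(482,86),p1=(560,90),p2=(550,178),p3=(468,165),fm=(383,108),bm=(180,92),bp=(103,432),fp=(310,470)),
"side":dict(b0=(585,275),b1=(469,571),p1=(258,32),p2=(322,48),p3=(300,108),p0=(235,92),fm=(247,138),fp=(548,230),bp=(470,420),bm=(172,322))}
def tilt(v,a): # front (-x) up by a
    x,y,z=v;return np.array([x*np.cos(a)+z*np.sin(a),y,-x*np.sin(a)+z*np.cos(a)])
def W(q,v): 
    c,s=np.cos(q[2]),np.sin(q[2]);return np.array([q[0]+c*v[0]-s*v[1],q[1]+s*v[0]+c*v[1],v[2]])
H=np.array([110,0,55.])
def paddle(q,dx,dy): return W(q,H+tilt(np.array([-118,-105,0])+tilt((-110+dx,dy,12),-q[4]),q[3]))
def pt(q,k):
    if k=="b0":return W(q,(-145,132.5,12))
    if k=="b1":return W(q,(145,132.5,12))
    if k[0]=="p":return paddle(q,*pad[int(k[1])])
    f,y=A[k];return W(q,H+tilt((-q[5]-135*0 if f else -q[5]+135,y,46),q[3]))
def res(q): return np.concatenate([(proj(n,pt(q,k))-(np.array(o)/3.6+off[n])) for n in O for k,o in O[n].items()])
if __name__=="__main__":
    s=least_squares(res,[500,0,1.4,.4,.05,170],x_scale=[100,100,.1,.1,.1,20],loss="soft_l1")
    q=s.x;print(q.round(3),np.abs(s.fun).max().round(2))
    i=0;r=res(q).reshape(-1,2).round(1)
    for n in O:
        for k in O[n]: print(n,k,r[i]);i+=1
    np.save("q.npy",q)
    print("paddle",paddle(q,0,0),"front edge",paddle(q,-21,0),"back",paddle(q,21,0))
    for a in np.arange(q[3],-.01,-.1):print("pressed",a.round(2),paddle([*q[:3],a,.2],0,0).round(1),paddle([*q[:3],a,.2],-21,0).round(1))
    q0=[*q[:3],0,.2,0];print("flat",paddle(q0,0,0).round(1),paddle([*q[:3],0,0],0,0).round(1))
E
python3 fit.py
```

```text
[ 4.72897e+02 -2.32800e+00  1.25500e+00  4.73000e-01 -1.90000e-02
  1.63938e+02] 3.34
top b0 [0.3 1.9]
top b1 [0.  2.2]
top p0 [1.2 0.7]
top p1 [-0.7  1.1]
top p2 [-2.  -0.9]
top p3 [0.9 0.6]
top fm [0.6 1.3]
top bm [-0.4  0.3]
top bp [-1.3 -0.7]
top fp [-0.   1.6]
side b0 [ 0.3 -0.8]
side b1 [0.9 0.9]
side p1 [-0.7  0.6]
side p2 [-1.4  0.9]
side p3 [-1.2 -0.7]
side p0 [-0.3 -1.2]
side fm [-1.2 -0.7]
side fp [-3.3 -1.8]
side bp [-1.6  0.3]
side bm [-1.1 -0.6]
paddle [ 545.88105892 -116.98314361  171.34950828] front edge [ 540.12969907 -134.57474599  181.27207779] back [551.63241876 -99.39154122 161.42693878]
pressed 0.47 [ 542.3 -127.8  150.1] [ 536.1 -147.   155.7]
pressed 0.37 [ 539.7 -135.9  128.8] [ 533.3 -155.5  132.5]
pressed 0.27 [ 537.8 -141.8  106.9] [ 531.2 -161.7  108.4]
pressed 0.17 [ 536.5 -145.7   84.4] [ 530.  -165.7   83.9]
pressed 0.07 [ 535.9 -147.4   61.7] [ 529.5 -167.2   59. ]
flat [ 536.  -147.3   44.9] [ 536.  -147.1   67. ]
```

Call:
apply_moves(
  increments=[
    [-1, [20, -40, 5], 0],
    [-1, [40, -80, 10], 0],
    [-1, [60, -120, 15], 0],
    [-1, [85, -165, 20], 0],
    [-1, [105, -205, 20], 0],
  ],
)

```text
time: 0.6
ee_pos: [280.7, 393.4, 251.6]
eef_rot: [0.443, 3.109, 0.001]
wrist_force: [1.4, -0.1, 0.5]
width: 11.8
grip_force: 0.0
```

Call:
apply_moves(
  increments=[
    [-1, [22, -43, 0], 0],
    [-1, [44, -86, 0], 0],
    [-1, [66, -129, 0], 0],
    [-1, [88, -172, 0], 0],
    [-1, [110, -215, 0], 0],
  ],
)

```text
time: 1.1
ee_pos: [390.1, 178.2, 251.0]
eef_rot: [0.444, 3.11, 0.0]
wrist_force: [0.4, 0.5, 0.7]
width: -0.0
grip_force: 0.0
```

Call:
apply_moves(
  increments=[
    [-1, [22, -43, 0], 0],
    [-1, [44, -86, 0], 0],
    [-1, [66, -129, 0], 0],
    [-1, [88, -172, 0], 0],
    [-1, [105, -205, 0], 0],
  ],
)

```text
time: 1.6
ee_pos: [495.5, -27.6, 250.9]
eef_rot: [-0.447, -3.109, 0.001]
wrist_force: [-0.1, 0.4, 0.4]
width: -0.1
grip_force: 0.0
```

Call:
apply_moves(
  increments=[
    [-1, [20, -40, 0], 0],
    [-1, [40, -75, 0], 0],
    [-1, [49, -95, -5], 0],
    [-1, [49, -95, -10], 0],
    [-1, [49, -95, -10], 0],
  ],
)

```text
time: 2.1
ee_pos: [542.8, -119.7, 239.5]
eef_rot: [-0.445, -3.106, -0.002]
wrist_force: [-0.8, 0.2, 0.2]
width: -0.2
grip_force: 0.0
```

Check with the wrist and side cameras that the tips are over the paddle.

Run:
```python
from workcell import *
import cv2,numpy as np
from fit import *
a=get_image("wrist"); s=get_image("side")["color"]; t=get_image("top")["color"]
q=np.load("q.npy"); w=a["color"].copy()
C["wrist"]={k:a[k] for k in a if k!="color"}
for p in pad: cv2.circle(w,tuple(proj("wrist",paddle(q,*p)).astype(int).tolist()),4,(0,0,255),1)
u=lambda im,x,y:cv2.resize(im[y:y+110,x:x+140],(400,314),interpolation=cv2.INTER_CUBIC)
o=np.vstack([np.hstack([u(s,260,60),u(t,290,160)]),np.hstack([cv2.resize(w,(373,280)),np.zeros((280,427,3),np.uint8)])])
cv2.imwrite("pics/chk.png",o)
```

```text
(no output)
```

View pics/chk.png

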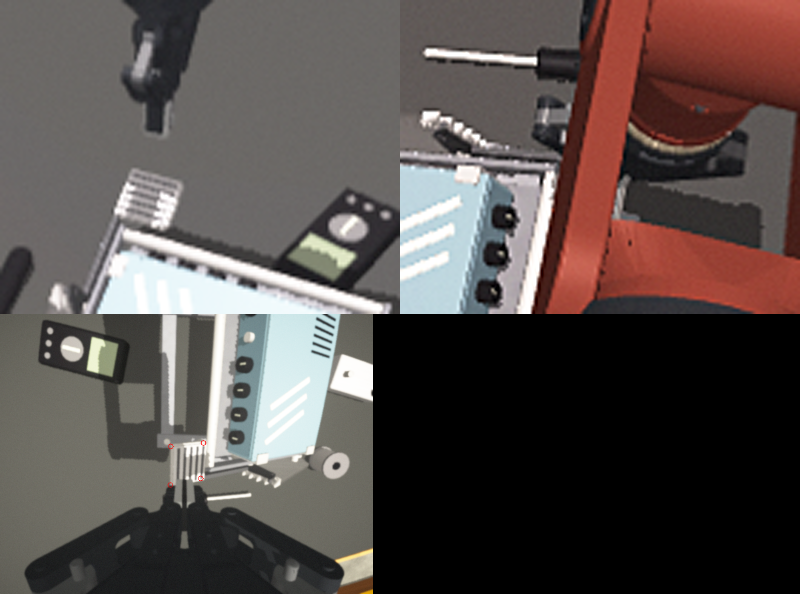

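The model's paddle corners (red circles, wrist view about (187,463) in the picture) fall on the real paddle, and the tips sit above it. I'll go down, with care from z about 190.

Call:
apply_moves(
  increments=[
    [-1, [0, 0, -15], 0],
    [-1, [0, 0, -30], 0],
    [-1, [0, 0, -40], 0],
    [-1, [0, -1, -45], 0],
    [-1, [0, -1, -50], 0],
  ],
  force=40,
)

```text
time: 2.75
ee_pos: [543.6, -120.9, 190.2]
eef_rot: [-0.444, -3.109, -0.0]
wrist_force: [0.3, -0.7, -0.6]
width: -0.1
grip_force: 0.0
```

Call:
apply_moves(
  increments=[
    [-1, [0, 0, -2], 0],
    [-1, [0, 0, -4], 0],
    [-1, [0, 0, -6], 0],
    [-1, [0, -1, -8], 0],
    [-1, [0, -1, -10], 0],
  ],
)

```text
time: 3.25
ee_pos: [544.4, -122.3, 181.7]
eef_rot: [0.444, 3.109, -0.001]
wrist_force: [0.1, -0.6, 1.3]
width: -0.0
grip_force: 0.7
```

Call:
apply_moves(
  increments=[
    [-1, [0, -1, -2], 0],
    [-1, [-1, -2, -4], 0],
    [-1, [-1, -3, -6], 0],
    [-1, [-1, -3, -7], 0],
    [-1, [-1, -4, -8], 0],
  ],
)

```text
time: 3.75
ee_pos: [543.0, -126.0, 173.3]
eef_rot: [-0.444, -3.11, -0.0]
wrist_force: [0.4, 0.6, 2.3]
width: -0.3
grip_force: 0.9
```

Call:
apply_moves(
  increments=[
    [-1, [0, -1, -2], 0],
    [-1, [-1, -2, -4], 0],
    [-1, [-1, -3, -6], 0],
    [-1, [-1, -3, -7], 0],
    [-1, [-1, -4, -8], 0],
  ],
)

```text
time: 4.25
ee_pos: [541.8, -129.9, 165.2]
eef_rot: [-0.444, -3.109, -0.001]
wrist_force: [-0.5, 0.5, 2.3]
width: -0.0
grip_force: 1.2
```

Call:
apply_moves(
  increments=[
    [-1, [0, -1, -2], 0],
    [-1, [-1, -1, -3], 0],
    [-1, [-1, -2, -4], 0],
    [-1, [-1, -2, -5], 0],
    [-1, [-1, -3, -6], 0],
  ],
)

```text
time: 4.75
ee_pos: [541.0, -132.5, 159.3]
eef_rot: [-0.444, -3.11, -0.002]
wrist_force: [-1.2, 2.7, 5.7]
width: -0.0
grip_force: 3.1
```

Call:
apply_moves(
  increments=[
    [-1, [0, -1, -2], 0],
    [-1, [0, -1, -4], 0],
    [-1, [-1, -2, -6], 0],
    [-1, [-1, -3, -8], 0],
    [-1, [-1, -3, -10], 0],
  ],
)

```text
time: 5.25
ee_pos: [539.8, -136.1, 150.2]
eef_rot: [-0.444, -3.109, 0.001]
wrist_force: [-2.8, -0.7, 7.7]
width: -0.1
grip_force: 3.7
```

Call:
apply_moves(
  increments=[
    [-1, [0, -1, -2], 0],
    [-1, [0, -2, -4], 0],
    [-1, [-1, -2, -6], 0],
    [-1, [-1, -3, -8], 0],
    [-1, [-1, -3, -10], 0],
  ],
)

```text
time: 5.75
ee_pos: [538.6, -139.8, 140.3]
eef_rot: [-0.443, -3.109, 0.003]
wrist_force: [-4.9, -0.9, 8.9]
width: 0.1
grip_force: 3.7
```

Call:
apply_moves(
  increments=[
    [-1, [-1, -1, -2], 0],
    [-1, [-2, -1, -4], 0],
    [-1, [-2, -2, -6], 0],
    [-1, [-2, -2, -8], 0],
    [-1, [-2, -3, -10], 0],
  ],
)

```text
time: 6.25
ee_pos: [537.5, -143.1, 130.7]
eef_rot: [0.443, 3.109, -0.003]
wrist_force: [-2.4, 0.4, 6.4]
width: -0.0
grip_force: 3.6
```

Call:
apply_moves(
  increments=[
    [-1, [0, 0, -2], 0],
    [-1, [0, -1, -4], 0],
    [-1, [-1, -1, -6], 0],
    [-1, [-1, -2, -8], 0],
    [-1, [-1, -2, -10], 0],
  ],
)

```text
time: 6.75
ee_pos: [536.4, -145.8, 120.8]
eef_rot: [0.443, 3.109, -0.005]
wrist_force: [-2.3, -2.7, 7.5]
width: 0.2
grip_force: 3.7
```

Call:
apply_moves(
  increments=[
    [-1, [0, 0, -2], 0],
    [-1, [0, 0, -4], 0],
    [-1, [-1, -1, -6], 0],
    [-1, [-1, -1, -8], 0],
    [-1, [-1, -1, -10], 0],
  ],
)

```text
time: 7.25
ee_pos: [536.0, -147.7, 111.2]
eef_rot: [0.442, 3.108, -0.008]
wrist_force: [-2.7, -4.6, 8.6]
width: 0.2
grip_force: 3.8
```

Call:
apply_moves(
  increments=[
    [-1, [0, 0, -2], 0],
    [-1, [0, 0, -4], 0],
    [-1, [0, -1, -6], 0],
    [-1, [-1, -1, -8], 0],
    [-1, [-1, -1, -10], 0],
  ],
)

```text
time: 7.75
ee_pos: [535.5, -149.1, 101.4]
eef_rot: [0.442, 3.106, -0.009]
wrist_force: [-2.4, -5.5, 7.6]
width: -0.2
grip_force: 3.9
```

Call:
apply_moves(
  increments=[
    [-1, [0, 0, -2], 0],
    [-1, [0, 0, -4], 0],
    [-1, [0, 0, -6], 0],
    [-1, [0, -1, -8], 0],
    [-1, [0, -1, -10], 0],
  ],
)

```text
time: 8.25
ee_pos: [535.3, -149.7, 91.2]
eef_rot: [0.442, 3.107, -0.008]
wrist_force: [-1.5, -5.1, 7.9]
width: 0.1
grip_force: 3.9
```

Call:
apply_moves(
  increments=[
    [-1, [0, -1, -2], 0],
    [-1, [0, -1, -4], 0],
    [-1, [0, -2, -6], 0],
    [-1, [0, -2, -8], 0],
    [-1, [0, -2, -10], 0],
  ],
)

```text
time: 8.75
ee_pos: [534.9, -151.0, 80.9]
eef_rot: [0.443, 3.108, -0.006]
wrist_force: [-2.0, -3.4, 7.3]
width: -0.2
grip_force: 3.8
```

Call:
apply_moves(
  increments=[
    [-1, [0, 0, -2], 0],
    [-1, [0, 0, -4], 0],
    [-1, [0, -1, -6], 0],
    [-1, [0, -1, -8], 0],
    [-1, [0, -1, -10], 0],
  ],
)

```text
time: 9.25
ee_pos: [534.7, -151.9, 70.7]
eef_rot: [0.443, 3.109, -0.005]
wrist_force: [-1.8, -2.7, 7.0]
width: -0.1
grip_force: 3.8
```

Call:
apply_moves(
  increments=[
    [-1, [0, 0, -2], 0],
    [-1, [0, 0, -4], 0],
    [-1, [0, 0, -6], 0],
    [-1, [0, 0, -7], 0],
    [-1, [0, 0, -8], 0],
  ],
)

```text
time: 9.75
ee_pos: [534.5, -152.3, 62.6]
eef_rot: [0.442, 3.109, -0.006]
wrist_force: [-2.6, -3.3, 7.0]
width: 0.1
grip_force: 3.8
```

Call:
apply_moves(
  increments=[
    [-1, [0, 0, -2], 0],
    [-1, [0, 0, -4], 0],
    [-1, [0, 0, -6], 0],
    [-1, [0, 0, -8], 0],
    [-1, [0, 0, -9], 0],
  ],
)

```text
time: 10.25
ee_pos: [534.5, -152.4, 53.5]
eef_rot: [0.442, 3.109, -0.007]
wrist_force: [-2.4, -4.9, 5.5]
width: 0.0
grip_force: 3.8
```

Call:
apply_moves(
  increments=[
    [-1, [0, 0, -1], 0],
    [-1, [0, 0, -2], 0],
    [-1, [0, 0, -3], 0],
    [-1, [0, 0, -4], 0],
    [-1, [0, 0, -4], 0],
  ],
)

```text
time: 10.75
ee_pos: [534.5, -152.3, 49.4]
eef_rot: [0.442, 3.109, -0.006]
wrist_force: [-2.7, -4.8, 7.2]
width: 0.3
grip_force: 3.5
```

Call:
apply_moves(
  increments=[
    [-1, [0, 0, -1], 0],
    [-1, [0, 0, -2], 0],
    [-1, [0, 0, -2], 0],
  ],
)

```text
time: 11.05
ee_pos: [534.6, -152.3, 47.4]
eef_rot: [0.442, 3.109, -0.006]
wrist_force: [-1.9, -3.7, 5.8]
width: 0.1
grip_force: 3.5
```

Call:
apply_moves(
  increments=[
    [-1, [0, 0, -1], 0],
    [-1, [0, 0, -2], 0],
    [-1, [0, 0, -2], 0],
  ],
)

```text
time: 11.35
ee_pos: [534.6, -152.2, 45.4]
eef_rot: [0.442, 3.109, -0.006]
wrist_force: [-2.0, -4.4, 7.0]
width: -0.0
grip_force: 3.5
```

Call:
apply_moves(
  increments=[
    [-1, [0, 0, -1], 0],
    [-1, [0, 0, -2], 0],
    [-1, [0, 0, -2], 0],
  ],
)

```text
time: 11.65
ee_pos: [534.6, -152.2, 43.9]
eef_rot: [0.442, 3.109, -0.006]
wrist_force: [-3.4, -2.5, 8.3]
width: 0.0
grip_force: 4.7
```

Call:
apply_moves(
  increments=[
    [-1, [0, 0, -1], 0],
    [-1, [0, 0, -2], 0],
    [-1, [0, 0, -2], 0],
  ],
)

```text
time: 11.95
ee_pos: [534.8, -152.2, 43.0]
eef_rot: [0.442, 3.109, -0.006]
wrist_force: [-5.5, -1.5, 15.5]
width: 0.2
grip_force: 7.7
```

Call:
apply_moves(
  increments=[
    [-1, [0, 0, -1], 0],
    [-1, [0, 0, -1], 0],
    [-1, [0, 0, -1], 0],
  ],
)

```text
time: 12.25
ee_pos: [534.8, -152.2, 42.6]
eef_rot: [0.442, 3.109, -0.006]
wrist_force: [-7.0, -1.8, 18.5]
width: -0.1
grip_force: 9.2
```

Run:
```python
from workcell import *
import cv2
s=get_image("side")["color"]
cv2.imwrite("pics/flat.png",cv2.resize(s[100:270,225:425],None,fx=3.5,fy=3.5,interpolation=cv2.INTER_CUBIC))
x=state();print(x["wrist_force"],x["ee_pos"])
```

```text
[-6.50833884 -1.37656502 18.1708821 ] [ 534.85008614 -152.1859033    42.61827915]
```

View pics/flat.png

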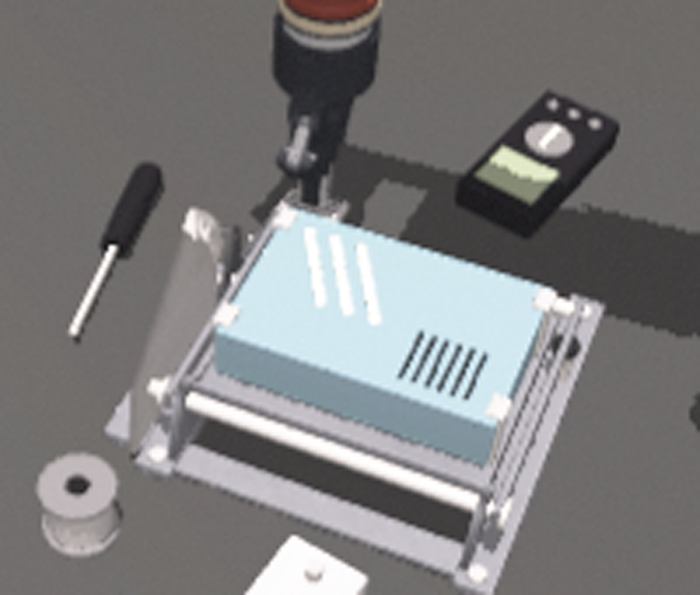

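The tray lies flat, with the fingers still on the paddle at about (315,205) and everything else in place. Now I'll let the paddle go slowly, straight up.

Call:
apply_moves(
  increments=[
    [-1, [0, 0, 3], 0],
    [-1, [0, 0, 6], 0],
    [-1, [0, 0, 9], 0],
    [-1, [0, 0, 12], 0],
    [-1, [0, 0, 15], 0],
  ],
)

```text
time: 12.8
ee_pos: [534.1, -150.1, 54.4]
eef_rot: [0.444, 3.11, -0.0]
wrist_force: [0.8, -1.2, 2.7]
width: -0.1
grip_force: 1.2
```

Call:
apply_moves(
  increments=[
    [-1, [0, 0, 3], 0],
    [-1, [0, 0, 6], 0],
    [-1, [0, 0, 9], 0],
    [-1, [0, 0, 12], 0],
    [-1, [0, 0, 16], 0],
  ],
)

```text
time: 13.3
ee_pos: [533.0, -149.2, 69.8]
eef_rot: [-0.444, -3.108, -0.002]
wrist_force: [-1.0, 0.4, -0.5]
width: 0.3
grip_force: 0.0
```

Call:
apply_moves(
  increments=[
    [-1, [0, 0, 15], 0],
    [-1, [0, 0, 40], 0],
    [-1, [0, 0, 75], 0],
    [-1, [0, 0, 105], 0],
    [-1, [0, 0, 120], 0],
  ],
)

```text
time: 13.8
ee_pos: [535.4, -150.4, 194.3]
eef_rot: [0.443, 3.105, -0.002]
wrist_force: [0.9, 0.1, 1.0]
width: -0.0
grip_force: 0.0
```

Call:
apply_moves(
  increments=[
    [-1, [-40, 10, 10], 0],
    [-1, [-80, 20, 15], 0],
    [-1, [-110, 30, 20], 0],
    [-1, [-120, 30, 20], 0],
    [-1, [-120, 30, 20], 0],
  ],
)

```text
time: 14.3
ee_pos: [413.0, -119.8, 210.0]
eef_rot: [-0.445, -3.11, 0.0]
wrist_force: [0.3, 0.3, 0.3]
width: -0.1
grip_force: 0.0
```

Run:
```python
from workcell import *
import cv2,numpy as np
from fit import *
s=get_image("side")["color"]; q=np.load("q.npy");q[3:5]=0
for p in pad:
    u=proj("side",paddle(q,*p)); v=proj("side",paddle([*q[:4],.2],*p)); print(u.round(),v.round())
    s[int(u[1]),int(u[0])]=(0,0,255); s[int(v[1]),int(v[0])]=(0,255,0)
cv2.imwrite("pics/end.png",cv2.resize(s[110:270,235:425],None,fx=3.6,fy=3.6,interpolation=cv2.INTER_NEAREST))
print(state()["wrist_force"])
```

```text
[303. 155.] [303. 159.]
[309. 145.] [308. 152.]
[324. 150.] [324. 157.]
[319. 160.] [319. 164.]
[-0.19777197  0.20130644 -0.47300434]
```

View pics/end.png

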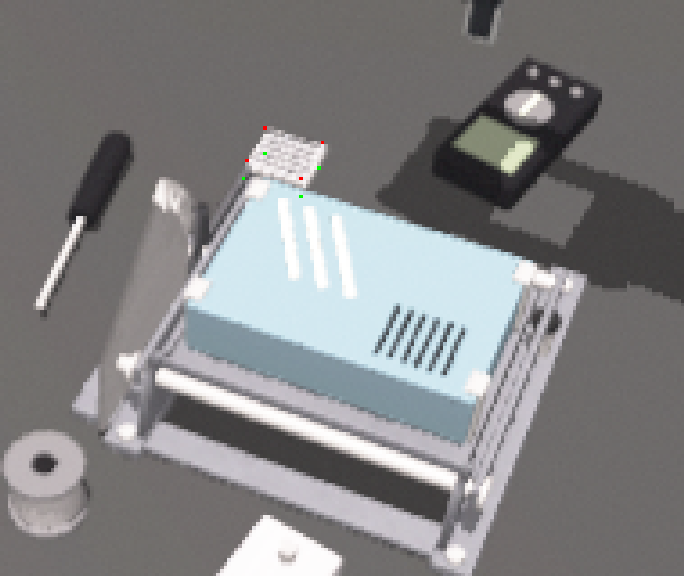

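The paddle, at about (287,157), matches the red marks for tray flat and pawl in. The tray is down, the other parts haven't moved and the gripper is clear, so I'm handing in.

```bash
python3 -c "
from workcell import *
print(close_job())"
```

```text
the job is handed in; nothing more can be done
None
```

The tray lies flat on its stops, the paddle has been let go and the pawl has sprung back, nothing else has moved, and the job was handed in at about 14 s.

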